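# Draw the tall test panel from the slotted rack

## Robot

A 6-joint arm with a two-finger parallel gripper is mounted at the origin on the work surface. World frame = base frame: x ahead of the robot, y to its left, z up, the work surface at z = 0. Lengths are in m, angles in degrees, forces in N, time in s.
With the tool pointing down it reaches from about 0.25 to 0.725 m from the base axis. Payload 9.7 kg.
Tool frame: the origin (TCP) lies at the very end of the fingers, on their centre line; the grasp point (between the pads) lies 19 mm behind it; z points along the fingers, y is the direction in which the jaws open and shut (so a half turn about z gives the same grasp; the last joint's range is limited). The gripper opens to 85 mm and grips with 20 to 120 N. Pads are 22 mm wide; open, the fingers measure 114 mm over their backs; the gripper's body (76 mm by 85 mm) begins 54 mm behind the grasp point. The pads swing forward as they close: fully open they stand 13 mm farther back than shut.
Start: joints at [72.365, 4.979, 10.078, 95.1, 0, 90], TCP at [0.167, 0.524, 0.193] pointing down, gripper open.
Joint ranges: [-179.16, 179.16], [-48.56, 103.87], [-65.8, 70.77], [-126.05, 130.52], [-82.76, 87.17], [-180, 180]. Speed limits (degrees/s): [127.2, 127.2, 147.25, 180, 180, 180].

## Interface

Orientations are given as a 3x3 rotation matrix whose columns are the frame's x, y, z axes.
In Python, from cell import robot gives the robot as it stands. The module is installed in compiled form; this text tells all that it offers.
- The arm moves only by the shell command python3 -m handwheel 'ROWS' [OPENING]. ROWS is JSON, a list of rows, each a list of 2 entries, a list of its own where there are three numbers: the shift along the tool's x, y, z in mm, then the turn, a rotation vector about the tool's x, y, z in units of 8 degrees (1.0 is 8 degrees). In form: [[[dx, dy, dz], [ax, ay, az]], ...]. A call has exactly 5 rows; each row is the pose to reach, as a shift and turn from the pose commanded when the call began, along the tool's axes at that moment; what a row does not reach only later rows make up. A row lasts 1/8 s, in which the tool goes at most 62.5 mm and 10.7 degrees, less where a joint would pass 70% of its speed; a pose out of reach is approached as far as the arm can. A call with a gripper value outside its range is refused whole. OPENING is the closure, from -1 (fully open) to 1 (shut), set as the call begins (- or left out, the last holds). The fingers move at their own pace and stop on an object; the grip force is fixed at half the most. Time passes only in rows, so rows that repeat a pose let the fingers close, or fill a call up. It gives the time, the measured TCP pose, the force and the opening at its end, in the units of the state.
- robot.observe(): the state, without advancing time (a new reading comes with each control period).
- robot.camera(name): name is "side" or "top" or "wrist"; returns a dict with "image" (400x640x3 uint8, red, green, blue), "range_z" (400x640 float32, m along the optical axis (not along the pixel's ray), 0 where there is no reading), "K" (3x3 intrinsics, pixels), "extrinsics" (4x4, takes a point from camera to world coordinates). Camera axes: x right, y up, looking along -z (the intrinsics and any distortion apply to the point x, -y, -z); pixel columns grow to the right and rows downward; lengths in m; the calibration is good to about 2 mm. A picture is of the moment at which its call begins.
- robot.close_job(): hands the job in, once; it reports no verdict.
The state is a dict: "t": time; "joints": joint angles; "joint_velocities": joint speeds; "joint_efforts": joint torques, N m; "tool_pos": TCP position; "ee_rot": TCP orientation; "contact_force": force on the tool from outside, world axes, zero at the start; "wrist_torque": the same for the moment, N m; "finger_gap": finger opening in m.
Only numpy, scipy, OpenCV 4.12 (cv2) and the standard library are available. Lean on these libraries where they do the work, as an engineer would, in place of code of your own. Each camera call takes 0.05 s, during which the arm holds its last target.

## Task

Slide the tallest of the three laminate test panels straight up out of its slot in the rack, then lower it on edge into the narrow grey open box, all the way to the bottom before letting go (do not drop it in), and leave it standing there (leaning on the box wall is fine). Leave the other two panels standing in their slots.

Things in the scene. Friction and masses are not known exactly. Their poses are not given: they have to be found in the camera images.
- tall_panel_center (a point): The panel to move: flat stiff sandwich board, dark skins, tan core at the edges, 80 mm wide (its x), 8 mm thick (its y), 150 mm tall (its z, up), about 0.12 kg. This point is its centre, 75 mm below its top edge. It stands loose in one of the three slots of a fixed rack; slots run along the panels' width, floor 12 mm and rail tops 57 mm above the bench (bench at z = 0).
- short_panel_center (a point): A panel that stays: same board, 80 mm wide (x), 8 mm thick (y), 100 mm tall (z); this point is its centre, 50 mm below its top edge. It stands in another slot of the same rack. The slots are 11 mm wide, 45 mm deep, 60 mm apart centre to centre, open at both ends.
- wide_panel_center (a point): A panel that stays: same board, 120 mm wide (x), 8 mm thick (y), 100 mm tall (z); this point is its centre, 50 mm below its top edge. It stands in another slot of the same rack: a plywood base 150 x 170 mm, 12 mm thick, with three pairs of aluminium rails, each rail 140 mm long and 6 mm thick.
- lab_box: The narrow open-topped box of grey plastic, fixed to the bench: outside 130 mm long (its x), 60 mm across (its y), 85 mm high; walls and floor 5 mm thick, so inside it is 120 x 50 mm and 80 mm deep. Origin: centre of its underside, on the bench; z up.
Not all that is in view belongs to the job. What is shaped like the part that bears tall_panel_center but turquoise or yellow is not meant.

How it is judged:
By the outcome, as a careful person would: the job done as asked, in the order asked, and still so for the second after the job is handed in, with the robot touching nothing.
It also fails if it takes over 48 s, if anything falls off the work surface, if the arm or the gripper's body presses on something with over 40 N, if the wrist force passes 120 N, or if a joint passes its speed limit or range.

## Working session

There is one attempt and no reset: what is moved stays moved. The work goes in short steps, Python scripts to look and compute and a shell command to move; the robot and the scene stay as the last step left them, time stands still between calls to the robot, and variables do not carry over. Pictures are saved under pics/ and viewed, and the job is handed in when it is done.

```bash
mkdir -p pics; python3 - <<'E'
from cell import robot
import cv2,numpy as np
print(robot.observe())
for n in ["side","top","wrist"]:
    c=robot.camera(n); cv2.imwrite(f"pics/{n}0.png",c["image"][:,:,::-1]); np.savez(f"{n}0.npz",**c)
    print(n,c["K"].tolist(),c["extrinsics"].round(3).tolist(),[k for k in c])
E
```

```text
{'t': 0.0, 'joints': array([ 7.23643515e+01,  5.01116843e+00,  1.00359929e+01,  9.51000991e+01,
       -6.84004878e-04,  8.99989825e+01]), 'joint_velocities': array([-0.0696115 , -0.04711398,  0.0128073 ,  0.06761567,  0.00127844,
        0.00360404]), 'joint_efforts': array([ 4.35034608e-04, -5.20386887e+01,  4.64805901e+01,  1.62800378e-02,
        1.63968907e-04, -4.58626715e-06]), 'tool_pos': array([0.16655026, 0.52388904, 0.19259623]), 'ee_rot': array([[-9.53007738e-01,  3.02945707e-01, -3.86652234e-04],
       [ 3.02945953e-01,  9.53006911e-01, -1.25566080e-03],
       [-1.19147965e-05, -1.31378919e-03, -9.99999137e-01]]), 'contact_force': array([-0.73375354,  0.13006164,  1.02521048]), 'wrist_torque': array([-0.01898863, -0.00611453, -0.00036325]), 'finger_gap': 0.0852708488399442}
side [[364.1156560029507, 0.0, 321.52498555951894], [0.0, 364.1156560029507, 200.1287026932044], [0.0, 0.0, 1.0]] [[-0.988, 0.117, -0.104, 0.436], [-0.156, -0.713, 0.684, 0.436], [0.006, 0.692, 0.722, 0.578], [0.0, 0.0, 0.0, 1.0]] ['image', 'range_z', 'K', 'extrinsics']
top [[363.02559178288294, 0.0, 319.6044754195724], [0.0, 363.02559178288294, 197.78362628233086], [0.0, 0.0, 1.0]] [[-0.008, 0.987, -0.158, 0.4], [-1.0, -0.008, 0.001, -0.041], [-0.0, 0.158, 0.987, 0.807], [0.0, 0.0, 0.0, 1.0]] ['image', 'range_z', 'K', 'extrinsics']
wrist [[348.07146114600164, 0.0, 314.33998220985615], [0.0, 348.07146114600164, 199.26982157088608], [0.0, 0.0, 1.0]] [[0.305, -0.907, -0.292, 0.093], [0.952, 0.29, 0.095, 0.548], [-0.001, -0.307, 0.952, 0.374], [0.0, 0.0, 0.0, 1.0]] ['image', 'range_z', 'K', 'extrinsics']
```

View pics/side0.png

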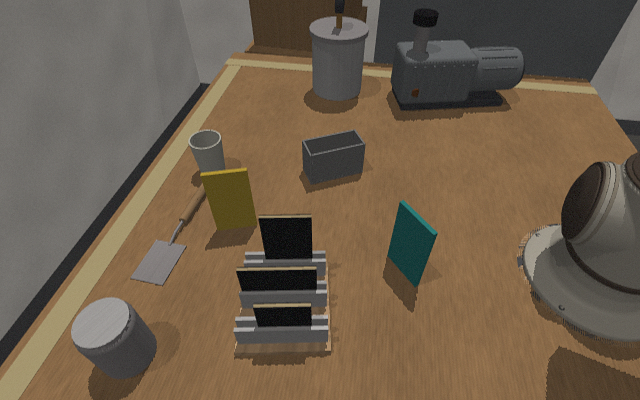

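View pics/top0.png

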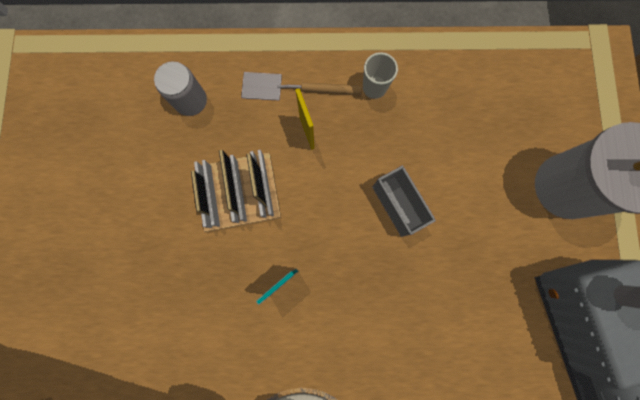

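View pics/wrist0.png

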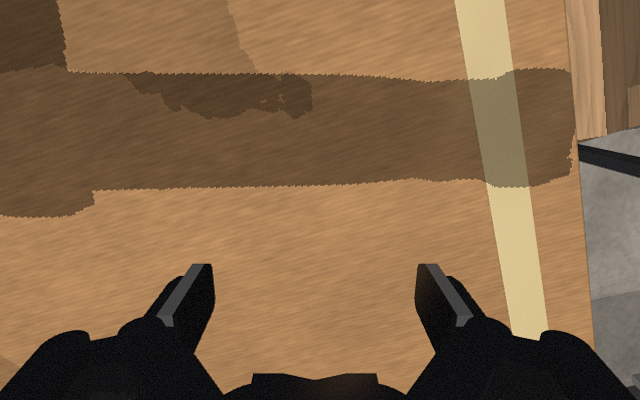

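Candidates: black panels in the side view at (286,238), (278,280) and (283,315), the yellow one at (230,198), and the turquoise one at (411,243). Of the black ones, (286,238) stands clearly highest above its rails. I'll measure heights from depth and check it in a crop.

```bash
cat > h.py <<'E'
import numpy as np,cv2
def cloud(c):
    d=c["range_z"]; K=c["K"]; T=c["extrinsics"]
    v,u=np.mgrid[0:400,0:640]
    x=(u-K[0,2])/K[0,0]*d; y=(v-K[1,2])/K[1,1]*d
    P=np.stack([x,-y,-d,np.ones_like(d)],-1)@T.T
    P=P[...,:3]; P[d<=0]=np.nan
    return P
E
python3 - <<'E'
from h import *
for n,boxes in [("side",dict(far=(255,205,320,262),mid=(232,258,322,296),near=(250,298,316,330),box=(298,125,370,185))),("top",dict(r=(245,145,275,222),m=(215,145,245,228),l=(188,155,220,230),box=(370,160,436,240)))]:
    c=np.load(n+"0.npz"); P=cloud(c); im=c["image"].astype(int)
    for k,(a,b,e,f) in boxes.items():
        Q=P[b:f,a:e].reshape(-1,3); I=im[b:f,a:e].reshape(-1,3)
        ok=np.isfinite(Q[:,0])
        z=Q[ok,2]; print(n,k,"zmax",np.percentile(z,[90,97,99.5]).round(4))
        t=np.percentile(z,97)
        if k!="box": m=ok&(Q[:,2]>0.068)&(Q[:,2]<.2)
        else: m=ok&(Q[:,2]>0.078)&(Q[:,2]<.095)
        q=Q[m]; 
        r=cv2.minAreaRect((q[:,:2]*1000).astype(np.float32)); print("  n",len(q),"rect",r,"zmed",np.median(q[:,2]),q.min(0).round(3),q.max(0).round(3))
im=cv2.imread("pics/side0.png")[190:345,190:345]
cv2.imwrite("pics/crop0.png",cv2.resize(im,None,fx=3.8,fy=3.8,interpolation=cv2.INTER_CUBIC))
im=cv2.imread("pics/top0.png")[140:240,180:440]
cv2.imwrite("pics/crop1.png",cv2.resize(im,None,fx=3,fy=3,interpolation=cv2.INTER_CUBIC))
E
```

```text
side far zmax [0.1551 0.1621 0.1632]
  n 2033 rect ((545.4808349609375, 84.77953338623047), (79.97118377685547, 11.198492050170898), 10.367693901062012) zmed 0.1246183116640543 [0.506 0.073 0.068] [0.585 0.097 0.164]
side mid zmax [0.1114 0.1129 0.1137]
  n 1590 rect ((548.0634765625, 146.1905517578125), (120.32075500488281, 10.895660400390625), 10.453686714172363) zmed 0.09777516687317239 [0.488 0.131 0.068] [0.607 0.162 0.115]
side near zmax [0.112  0.113  0.1139]
  n 1130 rect ((525.71484375, 202.9410400390625), (80.15524291992188, 10.110716819763184), 10.373462677001953) zmed 0.09906601004278662 [0.486 0.192 0.068] [0.565 0.215 0.115]
side box zmax [0.0789 0.0842 0.0854]
  n 469 rect ((509.5516357421875, -212.60888671875), (130.21337890625, 64.16267395019531), 28.633527755737305) zmed 0.08283547961024307 [ 0.439 -0.267  0.078] [ 0.578 -0.155  0.087]
top r zmax [0.1514 0.1633 0.1646]
  n 482 rect ((548.5918579101562, 81.96923828125), (80.77609252929688, 8.508322715759277), 10.258545875549316) zmed 0.14773994899343218 [0.509 0.071 0.069] [0.589 0.093 0.166]
top m zmax [0.1107 0.1135 0.1148]
  n 529 rect ((551.1033935546875, 143.44725036621094), (120.3104019165039, 8.952738761901855), 10.468121528625488) zmed 0.10934628273143521 [0.492 0.129 0.068] [0.611 0.157 0.116]
top l zmax [0.1022 0.113  0.1145]
  n 443 rect ((549.1677856445312, 193.9331817626953), (42.93887710571289, 117.09693145751953), 73.54557800292969) zmed 0.10434224242720846 [0.489 0.157 0.068] [0.599 0.211 0.116]
top box zmax [0.0797 0.0863 0.0878]
  n 558 rect ((512.2298583984375, -215.6504364013672), (129.95938110351562, 61.06501388549805), 28.129087448120117) zmed 0.08532230110309275 [ 0.442 -0.271  0.078] [ 0.582 -0.16   0.09 ]
```

View pics/crop0.png

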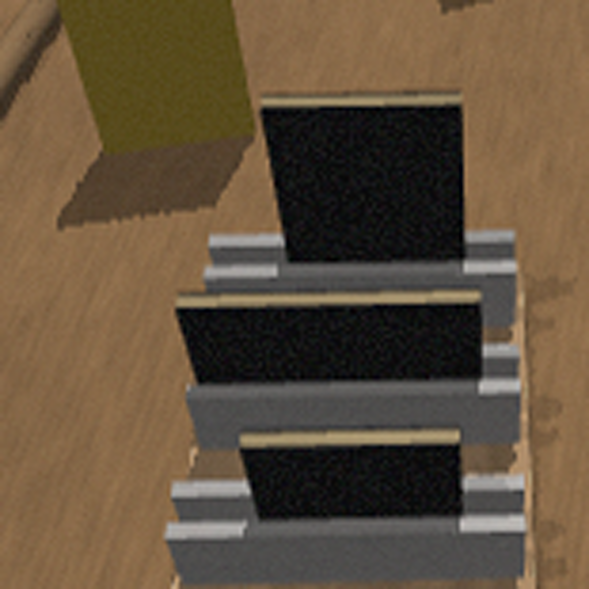

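View pics/crop1.png

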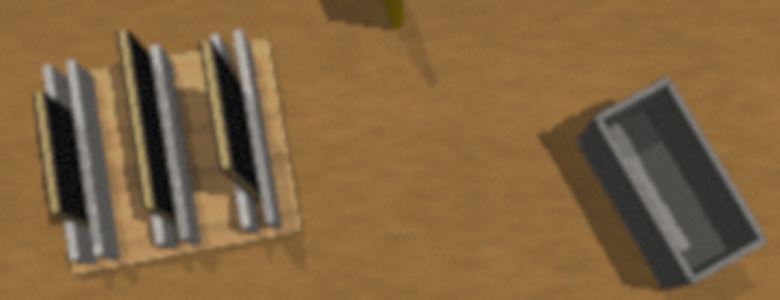

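The crop confirms it. The black panel at side (286,238) is 80 mm wide with its top at z≈0.162. The other two black panels top out at about 0.113, and the yellow and turquoise ones are excluded by colour. Its centre is about (0.547, 0.083) with yaw about 10.3°. The box is at about (0.511, -0.214) with yaw about 28.4°.

```bash
cat >> h.py <<'E'
from scipy.spatial.transform import Rotation as R
def to(p,psi,tilt=None):
    """psi: world heading of tool y (deg), tool down"""
    from cell import robot
    s=robot.observe(); Rc=np.array(s["ee_rot"]); a=np.radians(psi)
    y=np.array([np.cos(a),np.sin(a),0]); z=np.array([0,0,-1.]); x=np.cross(y,z)
    Rt=np.stack([x,y,z],1)
    sh=Rc.T@(np.array(p)-s["tool_pos"])*1000
    rv=R.from_matrix(Rc.T@Rt).as_rotvec(degrees=True)/8
    print("t",s["t"],"j",np.round(s["joints"],1),"pos",np.round(s["tool_pos"],4),"F",np.round(s["contact_force"],1),"gap",round(s["finger_gap"],4))
    print("shift",sh.round(1),"turn",rv.round(3))
E
python3 -c "
from h import *
to([.547,.083,.24],100.3); to([.36,.32,.24],85)"
```

```text
t 0.15 j [72.4  5.  10.  95.1  0.  90. ] pos [0.1665 0.524  0.1927] F [ 0.8 -0.5 -0.5] gap 0.0854
shift [-496.1 -305.1  -47. ] turn [-7.000e-03 -2.000e-03 -3.491e+00]
t 0.15 j [72.4  5.  10.  95.1  0.  90. ] pos [0.1665 0.524  0.1927] F [ 0.8 -0.5 -0.5] gap 0.0854
shift [-246.1 -135.8  -47.1] turn [-7.000e-03 -1.000e-03 -1.579e+00]
```

```bash
python3 -m handwheel '[[[-40,-22,-15],[0,0,-0.3]],[[-90,-48,-30],[0,0,-0.6]],[[-140,-78,-47],[0,0,-0.9]],[[-190,-105,-47],[0,0,-1.2]],[[-246,-136,-47],[0,0,-1.6]]]' 0.0
python3 -c "
from h import *
to([.547,.083,.24],100.3)"
```

```text
t: 0.78
tool_pos: [0.3598, 0.3198, 0.2403]
ee_rot: [[-0.997, 0.082, 0.0], [0.082, 0.997, 0.0], [-0.0, 0.0, -1.0]]
contact_force: [-0.0, 1.3, -0.7]
finger_gap: 0.0427
t 0.775 j [ 41.6  -3.1   7.2 100.3   0.   46.3] pos [0.3598 0.3198 0.2403] F [-0.   1.3 -0.7] gap 0.0427
shift [-206.  -220.6    0.3] turn [ 0.002  0.002 -1.876]
```

```bash
python3 -m handwheel '[[[-40,-42,0],[0,0,-0.38]],[[-82,-88,0],[0,0,-0.76]],[[-124,-132,0],[0,0,-1.14]],[[-165,-178,0],[0,0,-1.5]],[[-206,-221,0],[0,0,-1.88]]]'
python3 - <<'E'
from h import *
from cell import robot
to([.547,.083,.118],100.3)
c=robot.camera("wrist"); cv2.imwrite("pics/w1.png",c["image"][:,:,::-1])
P=cloud(c)
m=np.isfinite(P[...,0])&(P[...,2]>.155)&(P[...,2]<.17)&(abs(P[...,0]-.547)<.06)&(abs(P[...,1]-.083)<.03)
q=P[m]; print(len(q),cv2.minAreaRect((q[:,:2]*1000).astype(np.float32)),np.percentile(q[:,2],[10,50,90]))
m=np.isfinite(P[...,0])&(P[...,2]>.07)&(P[...,2]<.17)&(abs(P[...,0]-.547)<.06)&(abs(P[...,1]-.083)<.03)
q=P[m]; print(len(q),cv2.minAreaRect((q[:,:2]*1000).astype(np.float32)))
E
```

```text
t: 1.4
tool_pos: [0.5464, 0.0816, 0.2402]
ee_rot: [[-0.984, -0.178, 0.0], [-0.178, 0.984, 0.0], [-0.0, 0.0, -1.0]]
contact_force: [1.0, 1.7, 0.3]
finger_gap: 0.0429
t 1.4 j [  8.5   6.7  17.2 100.5   0.   -1.8] pos [0.5464 0.0816 0.2402] F [1.  1.7 0.3] gap 0.0429
shift [ -0.9   1.3 122.2] turn [ 0.001  0.    -0.002]
992 ((547.052490234375, 81.9498062133789), (79.55197143554688, 7.3088202476501465), 10.333755493164062) [0.16242501 0.16325463 0.16407039]
1102 ((546.9887084960938, 81.84962463378906), (79.73316192626953, 7.90437126159668), 10.02578067779541)
```

View pics/w1.png

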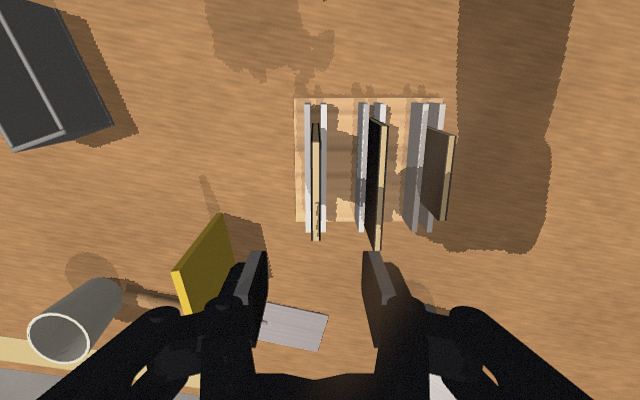

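The wrist view shows the tall panel's edge at (316,185). It lies midway between the fingertips (262 and 370), and yaw and position agree with the other cameras. I'll descend.

```bash
python3 -m handwheel '[[[0,0,25],[0,0,0]],[[0,0.5,55],[0,0,0]],[[0,0.5,85],[0,0,0]],[[0,0.5,110],[0,0,0]],[[0,0.5,122],[0,0,0]]]'
python3 -m handwheel '[[[0,0,0],[0,0,0]],[[0,0,0],[0,0,0]],[[0,0,0],[0,0,0]],[[0,0,0],[0,0,0]],[[0,0,0],[0,0,0]]]' 1
python3 - <<'E'
from h import *
from cell import robot
to([.547,.083,.25],100.3)
c=robot.camera("side"); cv2.imwrite("pics/s2.png",c["image"][:,:,::-1])
E
```

```text
t: 2.08
tool_pos: [0.5446, 0.084, 0.1167]
ee_rot: [[-0.984, -0.177, -0.002], [-0.177, 0.984, -0.0], [0.002, 0.0, -1.0]]
contact_force: [0.1, -0.3, -0.1]
finger_gap: 0.0428
t: 2.7
tool_pos: [0.5461, 0.0841, 0.1195]
ee_rot: [[-0.984, -0.177, 0.002], [-0.177, 0.984, 0.0], [-0.002, -0.0, -1.0]]
contact_force: [-0.5, 0.6, 6.2]
finger_gap: 0.0054
t 2.7 j [ 8.8  4.3  1.2 86.8  0.  -1.4] pos [0.5461 0.0841 0.1195] F [-0.5  0.6  6.2] gap 0.0054
shift [  -1.    -1.3 -130.5] turn [-0.     0.016 -0.012]
```

View pics/s2.png

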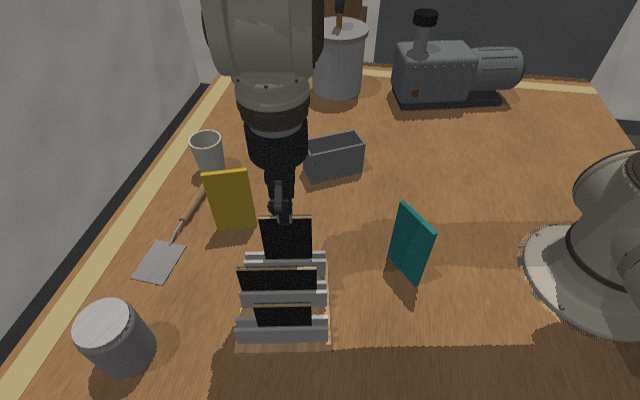

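The side view shows the fingers straddling the panel's top edge at (285,217). The gap reads 5.4 mm instead of 8 mm, so I'll let it settle and check again.

```bash
python3 -m handwheel '[[[0,0,0],[0,0,0]],[[0,0,0],[0,0,0]],[[0,0,-2],[0,0,0]],[[0,0,-4],[0,0,0]],[[0,0,-6],[0,0,0]]]'
python3 - <<'E'
from h import *
from cell import robot
to([.547,.083,.25],100.3)
c=robot.camera("side"); cv2.imwrite("pics/s3.png",cv2.resize(c["image"][180:340,200:360,::-1],None,fx=3.7,fy=3.7))
c=robot.camera("wrist"); cv2.imwrite("pics/w3.png",c["image"][:,:,::-1])
E
```

```text
t: 3.38
tool_pos: [0.5452, 0.084, 0.1242]
ee_rot: [[-0.984, -0.177, -0.001], [-0.177, 0.984, -0.0], [0.001, 0.0, -1.0]]
contact_force: [0.1, -0.2, -1.6]
finger_gap: 0.0058
t 3.375 j [ 8.8  4.4  1.8 87.4  0.  -1.4] pos [0.5452 0.084  0.1242] F [ 0.1 -0.2 -1.6] gap 0.0058
shift [  -1.5   -1.3 -125.8] turn [ 0.    -0.004 -0.012]
```

View pics/s3.png

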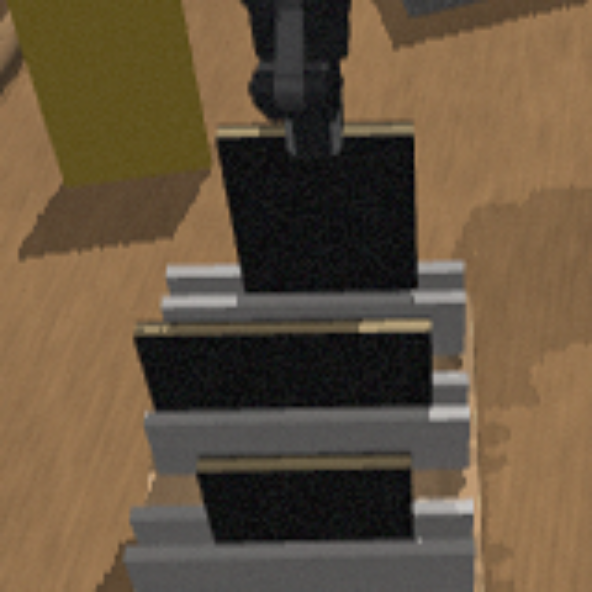

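View pics/w3.png

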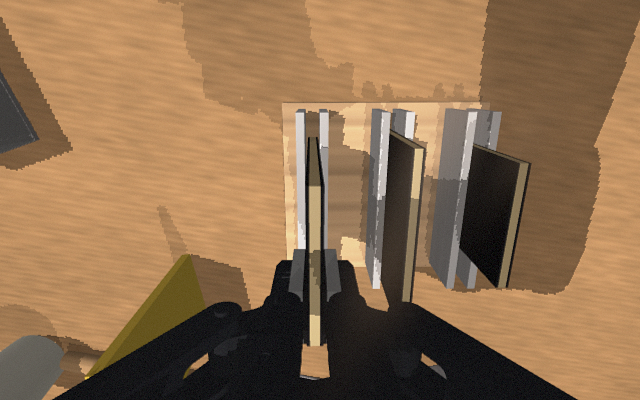

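```bash
python3 - <<'E'
from h import *
from cell import robot
c=robot.camera("side"); P=cloud(c); np.savez("s4.npz",**c)
for v in range(205,262,3):
    print(v,[tuple((P[v,u]*1000).round(0).astype(int)) for u in (272,285,305)], c["image"][v,285])
E
```

```text
205 [(np.int64(540), np.int64(147), np.int64(255)), (np.int64(525), np.int64(145), np.int64(255)), (np.int64(552), np.int64(-91), np.int64(1))] [19 19 19]
208 [(np.int64(540), np.int64(148), np.int64(251)), (np.int64(525), np.int64(144), np.int64(249)), (np.int64(551), np.int64(-84), np.int64(-1))] [16 19 14]
211 [(np.int64(547), np.int64(131), np.int64(225)), (np.int64(530), np.int64(129), np.int64(226)), (np.int64(549), np.int64(-75), np.int64(-1))] [26 29 30]
214 [(np.int64(564), np.int64(86), np.int64(166)), (np.int64(540), np.int64(100), np.int64(186)), (np.int64(515), np.int64(80), np.int64(168))] [20 20 20]
217 [(np.int64(562), np.int64(94), np.int64(168)), (np.int64(540), np.int64(101), np.int64(180)), (np.int64(514), np.int64(84), np.int64(167))] [23 14 26]
220 [(np.int64(563), np.int64(93), np.int64(161)), (np.int64(540), np.int64(101), np.int64(174)), (np.int64(514), np.int64(84), np.int64(159))] [27 29 28]
223 [(np.int64(564), np.int64(94), np.int64(154)), (np.int64(545), np.int64(88), np.int64(151)), (np.int64(514), np.int64(85), np.int64(154))] [24 20 23]
226 [(np.int64
[... 1117 characters left out ...]
int64(548), np.int64(91), np.int64(93)), (np.int64(516), np.int64(84), np.int64(90))] [21 19 21]
250 [(np.int64(570), np.int64(94), np.int64(84)), (np.int64(549), np.int64(91), np.int64(84)), (np.int64(516), np.int64(84), np.int64(82))] [24 18 13]
253 [(np.int64(571), np.int64(95), np.int64(76)), (np.int64(550), np.int64(90), np.int64(74)), (np.int64(517), np.int64(84), np.int64(73))] [26 20 26]
256 [(np.int64(572), np.int64(95), np.int64(67)), (np.int64(550), np.int64(90), np.int64(65)), (np.int64(517), np.int64(84), np.int64(65))] [22 23 23]
259 [(np.int64(573), np.int64(94), np.int64(58)), (np.int64(551), np.int64(90), np.int64(56)), (np.int64(517), np.int64(85), np.int64(58))] [74 71 69]
```

```bash
python3 - <<'E'
from h import *
from cell import robot
s=robot.observe(); o=s["tool_pos"]; Rr=s["ee_rot"]; print(o.round(4),s["finger_gap"])
for n in ("side","top","wrist"):
    c=robot.camera(n); P=cloud(c)
    L=(P-o)@Rr   # tool coords
    for nm,m in (("finger |y|6-25,|x|<13",(abs(L[...,0])<13e-3)&(abs(L[...,1])>6.5e-3)&(abs(L[...,1])<25e-3)),("ctr off-x",(abs(L[...,0])>16e-3)&(abs(L[...,0])<38e-3)&(abs(L[...,1])<4e-3))):
        m&=(L[...,2]>-.12)&(L[...,2]<.06)
        q=L[m]; print(n,nm,len(q), "hist z(mm)", np.histogram(q[:,2]*1000,bins=np.arange(-120,61,10))[0])
    if n=="wrist": cv2.imwrite("pics/w5.png",cv2.resize(c["image"][220:400,220:420,::-1],None,fx=3,fy=3))
E
```

```text
[0.5454 0.084  0.1243] 0.005145825215086438
side finger |y|6-25,|x|<13 280 hist z(mm) [15 62 10 10  1 35 61 40 11 13  5  4  2  2  3  3  1  2]
side ctr off-x 98 hist z(mm) [ 0  0  0  0  0  0  0 88  0  1  0  0  0  1  1  2  4  1]
top finger |y|6-25,|x|<13 69 hist z(mm) [ 2  0 21 14  2  7 17  6  0  0  0  0  0  0  0  0  0  0]
top ctr off-x 82 hist z(mm) [ 0  0  0  0  0  0  0 50  5  5  1  4  2  4  4  2  2  3]
wrist finger |y|6-25,|x|<13 6114 hist z(mm) [ 100    6 2432 1822  316  644  564  230    0    0    0    0    0    0
    0    0    0    0]
wrist ctr off-x 1368 hist z(mm) [   0    0    0    0    0    0    0 1368    0    0    0    0    0    0
    0    0    0    0]
```

View pics/w5.png

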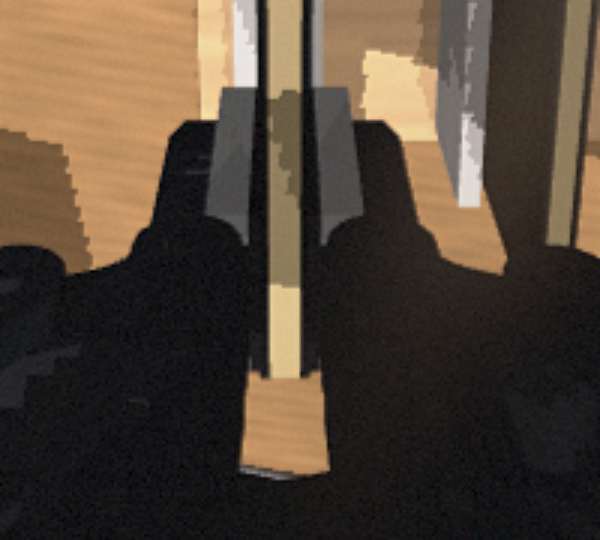

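```bash
python3 - <<'E'
from h import *
from cell import robot
s=robot.observe(); o=s["tool_pos"]; Rr=s["ee_rot"]
c=robot.camera("wrist"); L=((cloud(c)-o)@Rr*1000)
for v in (180,235,252,262,275,290,310,335):
    print("row",v)
    print("  ",[(u,*L[v,u].round(0).astype(int).tolist(),int(c["image"][v,u].mean())) for u in range(282,350,3) if np.isfinite(L[v,u,0])])
E
```

```text
row 180
   [(282, -2, -30, 122, 146), (285, 1, -26, 112, 200), (288, 1, -23, 111, 195), (291, 1, -21, 110, 194), (294, 1, -18, 112, 173), (297, 12, -13, 67, 199), (300, 13, -11, 65, 197), (303, 13, -9, 65, 201), (306, 39, -4, -34, 9), (309, 39, -3, -33, 73), (312, 39, -2, -35, 82), (315, 39, 0, -34, 85), (318, 39, 1, -34, 86), (321, 39, 2, -35, 5), (324, 13, 7, 66, 158), (327, 13, 9, 65, 151), (330, 1, 13, 111, 122), (333, 1, 16, 112, 121), (336, 1, 18, 110, 121), (339, 1, 21, 112, 122), (342, 1, 23, 110, 121), (345, 1, 26, 111, 122), (348, 1, 29, 111, 122)]
row 235
   [(282, -56, -31, 123, 145), (285, -56, -29, 123, 141), (288, -51, -25, 112, 207), (291, -51, -22, 110, 206), (294, -51, -19, 112, 206), (297, -51, -17, 111, 190), (300, -31, -12, 66, 228), (303, -31, -9, 66, 235), (306, 17, -4, -44, 15), (309, 17, -3, -43, 108), (312, 17, -2, -43, 163), (315, 17, 0, -43, 166), (318, 17, 1, -44, 165), (321, 17, 2, -44, 20), (324, -31, 7, 66, 127), (327, -31, 9, 65, 145), (330, -51, 14, 110, 127), (333, -51, 16, 111, 134), (336, -51, 19, 112, 134), (339, -51, 22, 112, 131), (342, -50, 24
[... 2699 characters left out ...]
 11, 4, -88, 14), (333, 11, 5, -88, 25), (336, 11, 6, -88, 24), (339, 11, 7, -89, 32), (342, 11, 8, -88, 27), (345, 10, 9, -87, 27), (348, 11, 10, -88, 32)]
row 335
   [(282, 16, -9, -107, 14), (285, 16, -8, -106, 15), (288, 16, -7, -106, 10), (291, 16, -7, -106, 24), (294, 14, -6, -104, 15), (297, 8, -6, -96, 28), (300, -1, -5, -85, 19), (303, -8, -5, -76, 31), (306, -8, -4, -77, 30), (309, -35, -3, -44, 80), (312, -35, -2, -44, 185), (315, -35, 0, -44, 185), (318, -34, 1, -44, 189), (321, -35, 3, -44, 31), (324, -8, 3, -77, 34), (327, -3, 4, -83, 28), (330, 1, 5, -87, 23), (333, 10, 5, -99, 26), (336, 16, 5, -106, 27), (342, 16, 7, -106, 23), (345, 16, 8, -106, 28), (348, 17, 8, -107, 26)]
```

The depth data disagrees with the reported TCP. Both the wrist and side cameras put the visible fingertips about 42 mm behind it, so the pads barely catch the panel's top edge. I'll lower the panel back, open the gripper, and measure the fingertips again.

```bash
python3 -m handwheel '[[[0,0,2],[0,0,0]],[[0,0,4],[0,0,0]],[[0,0,6],[0,0,0]],[[0,0,6],[0,0,0]],[[0,0,6],[0,0,0]]]'
python3 -m handwheel '[[[0,0,0],[0,0,0]],[[0,0,0],[0,0,0]],[[0,0,0],[0,0,0]],[[0,0,0],[0,0,0]],[[0,0,0],[0,0,0]]]' 0.3
python3 - <<'E'
from h import *
from cell import robot
to([.547,.082,.095],100.3)
s=robot.observe(); o=s["tool_pos"]; Rr=s["ee_rot"]
c=robot.camera("wrist"); L=((cloud(c)-o)@Rr*1000); cv2.imwrite("pics/w6.png",c["image"][:,:,::-1])
for lo,hi in ((5,12),(12,20),(20,30),(30,45)):
  for sg in (1,-1):
    y=L[...,1]*sg; m=(abs(L[...,0])<13)&(y>lo)&(y<hi)&(L[...,2]<20); print(sg,lo,hi,m.sum(),np.sort(L[m][:,2])[-5:].round(0) if m.sum() else None)
m=(abs(L[...,1])<8)&(abs(L[...,2]+44)<12); q=L[m]; print("top",len(q),q.min(0),q.max(0),np.median(q,0))
E
```

```text
t: 4.35
tool_pos: [0.5457, 0.0841, 0.1196]
ee_rot: [[-0.984, -0.177, 0.002], [-0.177, 0.984, 0.0], [-0.002, -0.0, -1.0]]
contact_force: [-1.7, 1.1, 7.7]
finger_gap: 0.005
t: 4.97
tool_pos: [0.5454, 0.084, 0.1182]
ee_rot: [[-0.984, -0.177, -0.0], [-0.177, 0.984, 0.0], [0.0, 0.0, -1.0]]
contact_force: [0.2, -0.5, 0.4]
finger_gap: 0.0298
t 4.975 j [ 8.8  4.3  1.1 86.8  0.  -1.4] pos [0.5454 0.084  0.1182] F [ 0.2 -0.5  0.4] gap 0.0298
shift [-1.3 -2.3 23.2] turn [ 0.    -0.001 -0.012]
1 5 12 630 [-112. -112. -112. -112. -110.]
-1 5 12 712 [-112. -111. -111. -111. -111.]
1 12 20 2168 [-40. -40. -40. -40. -40.]
-1 12 20 1947 [-40. -40. -39. -39. -39.]
1 20 30 1578 [-45. -45. -45. -44. -44.]
-1 20 30 1722 [-44. -44. -44. -44. -44.]
1 30 45 5882 [-81. -81. -81. -81. -81.]
-1 30 45 5406 [-81. -81. -80. -80. -80.]
top 3074 [-41.32945155  -4.89668564 -47.11802279] [ 39.7415231    3.13843119 -32.02560065] [  5.98351492  -0.77605389 -44.98668249]
```

View pics/w6.png

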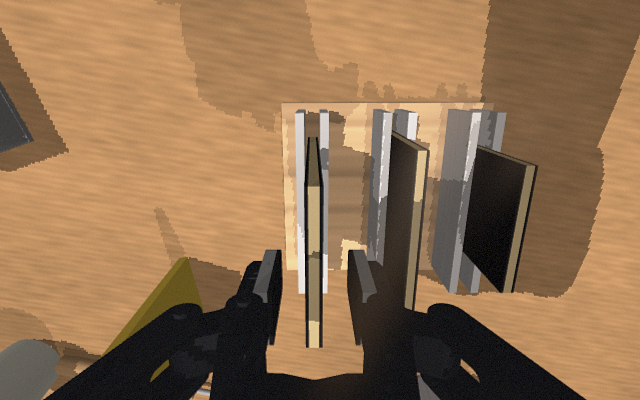

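Everything fits a 40 mm offset: the real fingertips sit at tool z = -40 mm, and the gripper body shows at -112 mm as specified. The reported z is therefore about 40 mm too low. I'll go 38 mm deeper and stay on the panel's centre line.

```bash
python3 -m handwheel '[[[0,-1,8],[0,0,0]],[[0,-1,16],[0,0,0]],[[-0.8,-1,24],[0,0,0]],[[-0.8,-1,32],[0,0,0]],[[-0.8,-1,38],[0,0,0]]]'
python3 -m handwheel '[[[0,0,0],[0,0,0]],[[0,0,0],[0,0,0]],[[0,0,0],[0,0,0]],[[0,0,0],[0,0,0]],[[0,0,0],[0,0,0]]]' 1
python3 - <<'E'
from h import *
from cell import robot
s=robot.observe(); o=s["tool_pos"]; Rr=s["ee_rot"]; print(s["joints"].round(1))
c=robot.camera("wrist"); L=((cloud(c)-o)@Rr*1000); cv2.imwrite("pics/w7.png",c["image"][:,:,::-1])
for sg in (1,-1):
    y=L[...,1]*sg; m=(abs(L[...,0])<13)&(y>5)&(y<10)&(L[...,2]<20); print(sg,m.sum(),np.sort(L[m][:,2])[-5:].round(0) if m.sum() else None)
m=(abs(L[...,1])<8)&(abs(L[...,2]+82)<8); q=L[m]; print("top",len(q),q.min(0),q.max(0),np.median(q,0))
c=robot.camera("side"); cv2.imwrite("pics/s7.png",cv2.resize(c["image"][180:340,200:360,::-1],None,fx=3.7,fy=3.7))
E
```

```text
t: 5.65
tool_pos: [0.5462, 0.0832, 0.0796]
ee_rot: [[-0.984, -0.177, -0.0], [-0.177, 0.984, -0.0], [0.0, 0.0, -1.0]]
contact_force: [0.3, -0.1, -0.1]
finger_gap: 0.0301
t: 6.28
tool_pos: [0.5463, 0.0832, 0.0803]
ee_rot: [[-0.984, -0.177, 0.0], [-0.177, 0.984, 0.0], [-0.0, 0.0, -1.0]]
contact_force: [-0.1, 0.3, -1.3]
finger_gap: 0.0073
[ 8.7  4.6 -2.8 82.6  0.  -1.5]
1 1724 [-43. -43. -42. -42. -42.]
-1 1869 [-43. -43. -43. -42. -42.]
top 5468 [-21.98437857  -7.99334177 -89.99777011] [ 40.43942707   7.9852853  -74.02921571] [ 10.1150133   -0.31048754 -83.08013831]
```

View pics/s7.png

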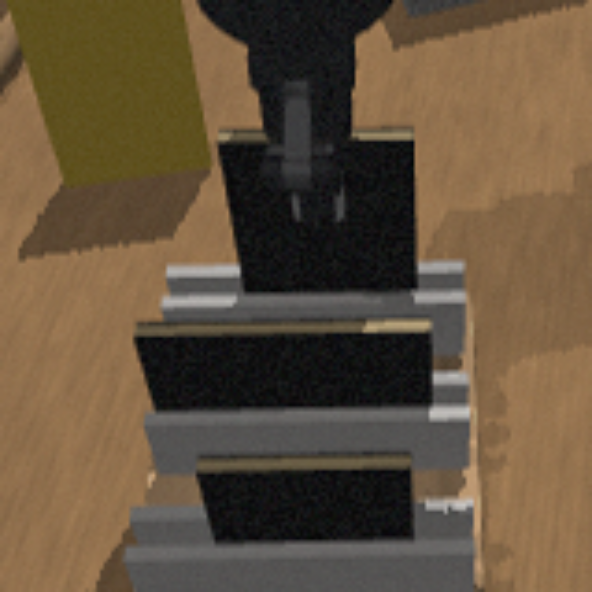

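View pics/w7.png

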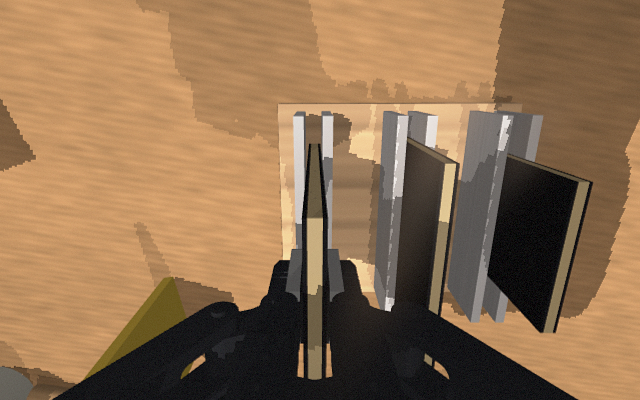

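The grip is now full-depth: gap 7.3 mm, and the pads at crop (318,205) sit well below the panel's top edge. The panel's bottom edge is 68 mm below the reported TCP. Lifting straight up.

```bash
python3 -m handwheel '[[[0,0,-8],[0,0,0]],[[0,0,-18],[0,0,0]],[[0,0,-28],[0,0,0]],[[0,0,-40],[0,0,0]],[[0,0,-55],[0,0,0]]]'
python3 -m handwheel '[[[0,0,-20],[0,0,0]],[[0,0,-40],[0,0,0]],[[0,0,-60],[0,0,0]],[[0,0,-75],[0,0,0]],[[0,0,-75],[0,0,0]]]'
python3 - <<'E'
from h import *
from cell import robot
# target: box centre, offset 0
to([.511,-.214,.21],118.4)
c=robot.camera("side"); cv2.imwrite("pics/s8.png",c["image"][:,:,::-1])
E
```

```text
t: 7.0
tool_pos: [0.5463, 0.0832, 0.1362]
ee_rot: [[-0.984, -0.177, -0.0], [-0.177, 0.984, -0.0], [0.0, -0.0, -1.0]]
contact_force: [-0.2, -0.8, -0.5]
finger_gap: 0.007
t: 7.62
tool_pos: [0.5469, 0.0833, 0.2116]
ee_rot: [[-0.984, -0.177, 0.002], [-0.177, 0.984, 0.0], [-0.002, -0.0, -1.0]]
contact_force: [0.1, -0.4, -1.6]
finger_gap: 0.0076
t 7.625 j [ 8.7  5.7 13.  97.1  0.  -1.5] pos [0.5469 0.0833 0.2116] F [ 0.1 -0.4 -1.6] gap 0.0076
shift [  88.  -286.2    1.4] turn [-0.003  0.014 -2.274]
```

View pics/s8.png

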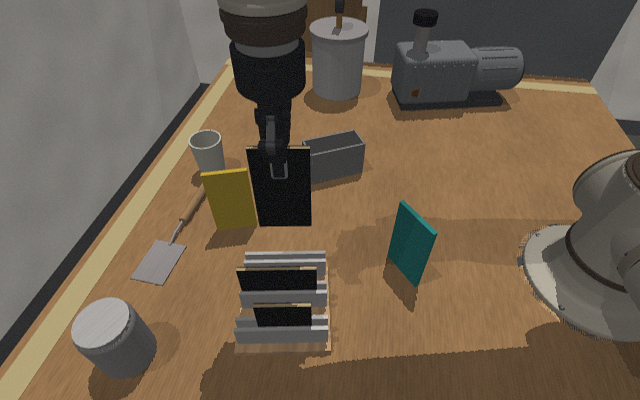

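The panel hangs free at (280,187), and both other panels still stand in their slots. Now traversing to the box.

```bash
python3 -m handwheel '[[[4,-14,0],[0,0,-0.2]],[[14,-44,0],[0,0,-0.5]],[[26,-84,0],[0,0,-0.8]],[[38,-124,0],[0,0,-1.1]],[[50,-164,0],[0,0,-1.4]]]'
python3 -c "
from h import *
to([.511,-.214,.21],118.4)"
```

```text
t: 8.3
tool_pos: [0.5256, -0.0883, 0.2093]
ee_rot: [[-0.93, -0.366, -0.001], [-0.366, 0.93, 0.0], [0.001, 0.001, -1.0]]
contact_force: [1.0, -0.5, -1.6]
finger_gap: 0.0074
t 8.3 j [ -9.5   3.1   9.9  96.9  -0.  -31. ] pos [ 0.5256 -0.0883  0.2093] F [ 1.  -0.5 -1.6] gap 0.0074
shift [  59.6 -111.7   -0.7] turn [ 0.006 -0.008 -0.863]
```

```bash
python3 -m handwheel '[[[20,-38,0],[0,0,-0.3]],[[38,-70,0],[0,0,-0.55]],[[52,-96,0],[0,0,-0.8]],[[59,-111,0],[0,0,-0.87]],[[59,-111,0],[0,0,-0.87]]]'
python3 - <<'E'
from h import *
from cell import robot
to([.511,-.214,.073],118.4)
s=robot.observe();o=s["tool_pos"]; Rr=s["ee_rot"]
for n in ("wrist","side","top"):
    c=robot.camera(n); cv2.imwrite(f"pics/{n}9.png",c["image"][:,:,::-1]); P=cloud(c)
    m=(abs(P[...,2]-.085)<.006)&(abs(P[...,0]-.511)<.1)&(abs(P[...,1]+.214)<.1)
    q=P[m]
    if n!="wrist":
        L=(P-o)@Rr; m&=~((abs(L[...,0])<.05)&(abs(L[...,1])<.012)); q=P[m]
    print(n,len(q),cv2.minAreaRect((q[:,:2]*1000).astype(np.float32)),np.median(q[:,2]))
    L=((P-o)@Rr)*1000; m=(abs(L[...,0])<50)&(abs(L[...,1])<9)&(L[...,2]>-90)&(L[...,2]<75); q=L[m]
    if len(q): print("  panel",len(q),np.percentile(q,[2,50,98],axis=0).round(1).tolist())
E
```

```text
t: 8.93
tool_pos: [0.5113, -0.2127, 0.2091]
ee_rot: [[-0.881, -0.474, -0.002], [-0.474, 0.881, 0.001], [0.001, 0.001, -1.0]]
contact_force: [-0.2, -0.2, -1.1]
finger_gap: 0.0073
t 8.925 j [-22.6   6.   13.   97.1  -0.  -50.8] pos [ 0.5113 -0.2127  0.2091] F [-0.2 -0.2 -1.1] gap 0.0073
shift [  0.7  -1.2 136.1] turn [ 0.01  -0.008 -0.017]
wrist 2196 ((511.03790283203125, -215.95370483398438), (129.05654907226562, 60.12409210205078), 28.35508155822754) 0.0858497215096376
  panel 7564 [[-18.0, -8.1, -88.2], [11.1, -0.5, -82.7], [40.3, 8.2, 18.2]]
side 423 ((509.1438293457031, -212.2618408203125), (130.6107635498047, 62.09247970581055), 28.430335998535156) 0.0833601120283089
  panel 2500 [[-40.1, 1.3, -81.7], [-6.3, 6.2, -7.5], [38.1, 8.3, 64.9]]
top 384 ((511.9744873046875, -215.3626251220703), (130.01268005371094, 60.256019592285156), 28.708593368530273) 0.08554057707062118
  panel 1048 [[-41.2, -2.8, -84.4], [15.2, 3.6, -34.4], [37.3, 4.3, 61.4]]
```

View pics/wrist9.png

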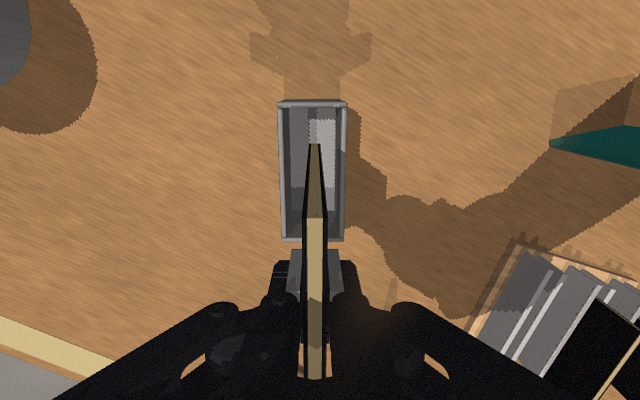

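View pics/side9.png

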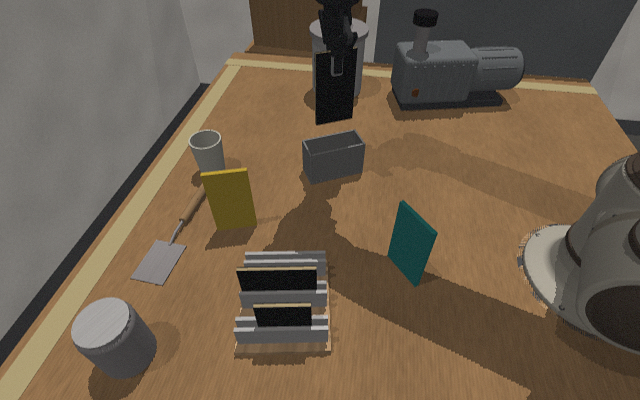

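The wrist view shows the panel lined up lengthwise over the box opening (opening columns 285-342, panel at 316). All three cameras put the box at (0.511, -0.2150) with yaw 28.5°. I'll lower it about 8 mm toward one wall so it only has a small way to lean.

```bash
python3 -m handwheel '[[[0,3,10],[0,0,0]],[[0.5,6,25],[0,0,0]],[[0.5,6,42],[0,0,0]],[[0.5,6,58],[0,0,0]],[[0.5,6,72],[0,0,0]]]'
python3 -m handwheel '[[[0,0,15],[0,0,0]],[[0,0,28],[0,0,0]],[[0,0,40],[0,0,0]],[[0,0,49],[0,0,0]],[[0,0,54],[0,0,0]]]'
python3 - <<'E'
from h import *
from cell import robot
to([.511,-.214,.073],118.4)
c=robot.camera("side"); cv2.imwrite("pics/s10.png",cv2.resize(c["image"][40:220,250:430,::-1],None,fx=3.3,fy=3.3))
c=robot.camera("wrist"); cv2.imwrite("pics/w10.png",c["image"][:,:,::-1])
E
```

```text
t: 9.7
tool_pos: [0.5083, -0.2065, 0.1371]
ee_rot: [[-0.88, -0.475, -0.0], [-0.475, 0.88, 0.0], [0.0, 0.0, -1.0]]
contact_force: [-0.2, -0.6, -1.2]
finger_gap: 0.0074
t: 10.32
tool_pos: [0.5084, -0.2069, 0.0838]
ee_rot: [[-0.88, -0.475, -0.0], [-0.475, 0.88, 0.0], [0.0, 0.0, -1.0]]
contact_force: [0.0, -0.0, -0.8]
finger_gap: 0.0077
t 10.325 j [-22.1   4.1  -3.   82.9  -0.  -50.5] pos [ 0.5084 -0.2069  0.0838] F [ 0.  -0.  -0.8] gap 0.0077
shift [ 1.1 -7.5 10.8] turn [ 0.001 -0.001 -0.005]
```

View pics/s10.png

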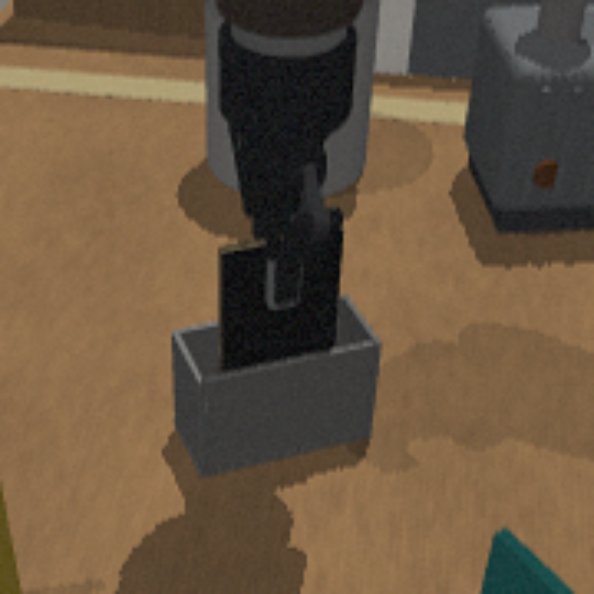

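View pics/w10.png

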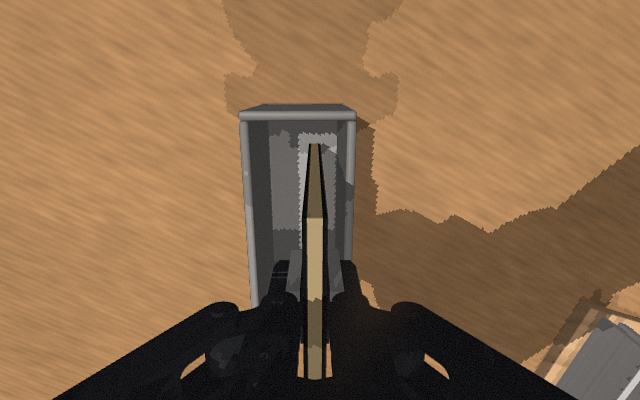

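The panel is inside the box (bottom hidden behind the near wall, crop (280,360)) with clearance on both sides and no contact force. Now I'll feel for the floor.

```bash
python3 -m handwheel '[[[0,0,2],[0,0,0]],[[0,0,4],[0,0,0]],[[0,0,6],[0,0,0]],[[0,0,8],[0,0,0]],[[0,0,9],[0,0,0]]]'
python3 -m handwheel '[[[0,0,0.5],[0,0,0]],[[0,0,1],[0,0,0]],[[0,0,1.5],[0,0,0]],[[0,0,1.5],[0,0,0]],[[0,0,1.5],[0,0,0]]]'
```

```text
t: 11.05
tool_pos: [0.5084, -0.2069, 0.0751]
ee_rot: [[-0.88, -0.475, -0.0], [-0.475, 0.88, 0.0], [0.0, 0.0, -1.0]]
contact_force: [0.1, -1.0, -1.5]
finger_gap: 0.0072
t: 11.68
tool_pos: [0.5085, -0.2069, 0.0738]
ee_rot: [[-0.88, -0.475, 0.0], [-0.475, 0.88, -0.0], [-0.0, -0.0, -1.0]]
contact_force: [0.8, -0.5, -1.4]
finger_gap: 0.0073
```

```bash
python3 -m handwheel '[[[0,0,0.5],[0,0,0]],[[0,0,1],[0,0,0]],[[0,0,1.5],[0,0,0]],[[0,0,1.5],[0,0,0]],[[0,0,1.5],[0,0,0]]]'
```

```text
t: 12.3
tool_pos: [0.5087, -0.207, 0.0731]
ee_rot: [[-0.88, -0.475, 0.001], [-0.475, 0.88, -0.0], [-0.001, -0.001, -1.0]]
contact_force: [-1.9, 0.1, 5.0]
finger_gap: 0.0072
```

```bash
python3 -m handwheel '[[[0,0,0.5],[0,0,0]],[[0,0,0.5],[0,0,0]],[[0,0,0.5],[0,0,0]],[[0,0,0.5],[0,0,0]],[[0,0,0.5],[0,0,0]]]'
python3 - <<'E'
from h import *
from cell import robot
s=robot.observe();o=s["tool_pos"]; Rr=s["ee_rot"]
c=robot.camera("wrist"); P=cloud(c); L=((P-o)@Rr)*1000
m=(abs(L[...,1])<4)&(L[...,0]>15)&(L[...,0]<39)&(L[...,2]>-95)&(L[...,2]<-60); print(np.median(P[m],0).round(4))
E
```

```text
t: 12.92
tool_pos: [0.5088, -0.2071, 0.0731]
ee_rot: [[-0.88, -0.475, 0.001], [-0.475, 0.88, -0.001], [-0.001, -0.001, -1.0]]
contact_force: [-2.5, 0.5, 8.9]
finger_gap: 0.0075
[ 0.4843 -0.2205  0.1562]
```

The panel is on the floor: the wrist force rose to about 9 N with z steady, and the top edge measures 0.156 m (expected 0.155). Releasing now.

```bash
python3 -m handwheel '[[[0,0,0],[0,0,0]],[[0,0,0],[0,0,0]],[[0,0,0],[0,0,0]],[[0,0,0],[0,0,0]],[[0,0,0],[0,0,0]]]' 0.6
python3 -m handwheel '[[[0,0,0],[0,0,0]],[[0,0,0],[0,0,0]],[[0,0,0],[0,0,0]],[[0,0,0],[0,0,0]],[[0,0,0],[0,0,0]]]' 0.1
python3 - <<'E'
from h import *
from cell import robot
c=robot.camera("wrist"); cv2.imwrite("pics/w11.png",c["image"][:,:,::-1])
E
```

```text
t: 13.6
tool_pos: [0.5084, -0.2069, 0.0717]
ee_rot: [[-0.88, -0.475, -0.0], [-0.475, 0.88, 0.0], [0.0, 0.0, -1.0]]
contact_force: [-0.7, -0.0, 0.7]
finger_gap: 0.0174
t: 14.22
tool_pos: [0.5085, -0.2069, 0.0718]
ee_rot: [[-0.88, -0.475, -0.0], [-0.475, 0.88, -0.0], [0.0, 0.0, -1.0]]
contact_force: [-0.2, -0.2, -0.8]
finger_gap: 0.0389
```

View pics/w11.png

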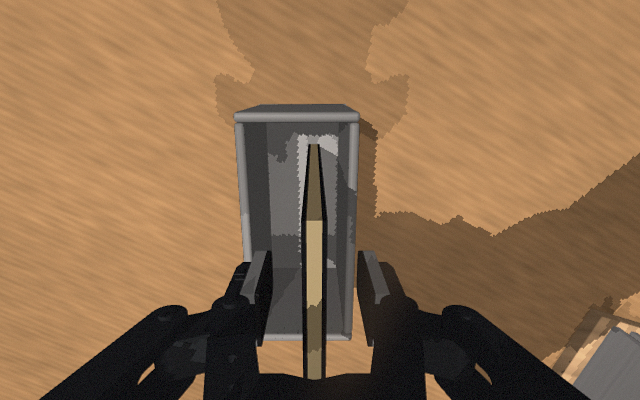

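The panel stands upright at (315,260), and both fingers (262 and 370) are clear of it. Retreating straight up.

```bash
python3 -m handwheel '[[[0,0,-8],[0,0,0]],[[0,0,-20],[0,0,0]],[[0,0,-35],[0,0,0]],[[0,0,-55],[0,0,0]],[[0,0,-80],[0,0,0]]]'
python3 -m handwheel '[[[0,0,-30],[0,0,0]],[[0,0,-60],[0,0,0]],[[0,0,-90],[0,0,0]],[[0,0,-100],[0,0,0]],[[0,0,-100],[0,0,0]]]'
python3 -m handwheel '[[[0,0,0],[0,0,0]],[[0,0,0],[0,0,0]],[[0,0,0],[0,0,0]],[[0,0,0],[0,0,0]],[[0,0,0],[0,0,0]]]'
python3 - <<'E'
from h import *
from cell import robot
for n in("side","wrist"):
    c=robot.camera(n); cv2.imwrite(f"pics/{n}12.png",c["image"][:,:,::-1])
E
```

```text
t: 14.9
tool_pos: [0.5085, -0.2069, 0.1533]
ee_rot: [[-0.88, -0.475, 0.0], [-0.475, 0.88, -0.0], [-0.0, -0.0, -1.0]]
contact_force: [0.1, -0.8, 0.5]
finger_gap: 0.0386
t: 15.52
tool_pos: [0.5087, -0.207, 0.2522]
ee_rot: [[-0.88, -0.475, 0.001], [-0.475, 0.88, -0.0], [-0.001, -0.001, -1.0]]
contact_force: [1.0, 0.0, 0.4]
finger_gap: 0.0387
t: 16.15
tool_pos: [0.5084, -0.2069, 0.2518]
ee_rot: [[-0.88, -0.475, -0.0], [-0.475, 0.88, -0.0], [0.0, 0.0, -1.0]]
contact_force: [-0.4, -0.1, 0.1]
finger_gap: 0.038
```

View pics/side12.png

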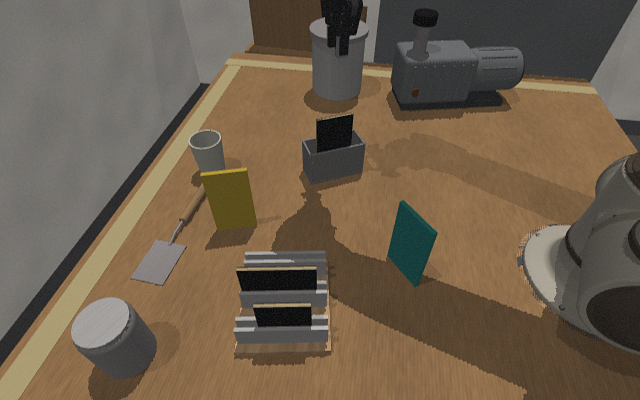

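View pics/wrist12.png

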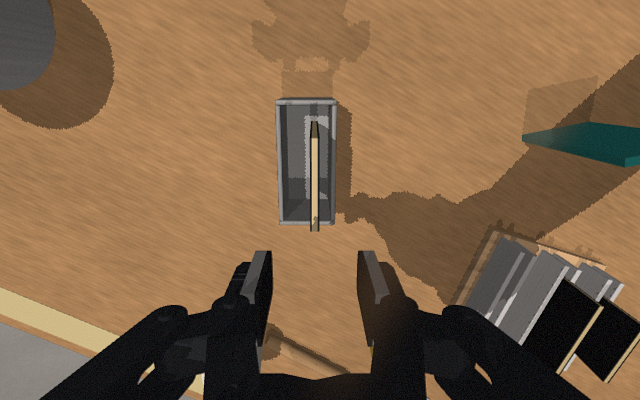

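The tall panel stands in the box (side (335,133), wrist (315,175)). The other two are still in their slots at (278,280) and (283,315), and the gripper is well clear. Handing in.

```bash
python3 -c "
from cell import robot
print(robot.close_job())"
```

```text
the job is handed in; nothing more can be done
None
```

The tall black panel now stands upright on the floor of the grey box, and I handed the job in at about 16 s of the 48 s allowed. I slid it straight up out of its slot and lowered it until it touched the floor before letting go.

- **Last checks:** on the floor, its top edge measured 0.156 m (0.155 expected) and the wrist force rose to about 9 N. After release it stayed upright. The other two panels were still in their slots and the gripper was about 110 mm above the panel.
- **Disagreement:** the reported TCP lies about 40 mm beyond where the wrist and side cameras see the fingertips. Because of this my first grasp caught only the top few millimetres and lifted the panel about 5 mm within its slot. I lowered it back, opened the gripper and re-gripped 38 mm deeper, then finished with that offset allowed for.

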